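# Check the part's temperature, then clamp it four clicks and hold

## Robot

A 7-joint arm with a two-finger parallel gripper is mounted at the origin on the work surface. World frame = base frame: x ahead of the robot, y to its left, z up, the work surface at z = 0. Lengths are in mm, angles in rad, forces in N, time in s.
With the tool pointing down it reaches from about 375 to 925 mm from the base axis. Payload 3.1 kg.
Tool frame: the origin (TCP) lies midway between the tips of the shut fingers; the grasp point (between the pads) lies 19 mm behind it (env.hold_point_z is the distance from the TCP to the grasp point, in mm); z points along the fingers, x is the direction in which the jaws open and shut, and the axes are right-handed (so a half turn about z gives the same grasp; the last joint's range is limited). The gripper opens to 85 mm and grips with 20 to 120 N. Pads are 22 mm wide; open, the fingers measure 114 mm over their backs; the gripper's body (76 mm by 85 mm) begins 54 mm behind the grasp point. The pads swing forward as they close: fully open they stand 13 mm farther back than shut.
Start: joints at [1.149, 0.383, 0.044, 1.598, -0.018, 1.161, -0.05], TCP at [206.831, -616.217, 231.269] pointing down, gripper open.
Joint ranges: [-2.61, 2.61], [-0.41, 2.15], [-1.48, 1.57], [0, 2.5], [-1.57, 4.71], [0.05, 1.97], [-2.85, 2.85]. Speed limits (rad/s): [2.79, 2.79, 3.14, 3.14, 3.14, 3.14, 3.14].

## Interface

Orientations are given as a unit quaternion [w, x, y, z].
In Python, from rig import env gives the robot as it stands. The module is installed in compiled form; this text tells all that it offers.
- The arm moves only by the tool arm_command, never from a script. Its argument "motion" is a list of rows, each a list of 5 numbers: the gripper command: -1 is shut, 1 is fully open, values between are in proportion, then the shift along the tool's x, y, z normalised to -1 to 1, where 1 is 0.2 m, then the turn about the tool's z normalised to -1 to 1, where 1 is 360 degrees. A call has exactly 10 rows; each row is the pose to reach, as a shift and turn from the pose commanded when the call began, along the tool's axes at that moment, turning the shorter way round; what a row does not reach only later rows make up. A row lasts 1/12 s, in which the tool goes at most 41.7 mm and 7.16 degrees, less where a joint would pass 70% of its speed; a pose out of reach is approached as far as the arm can. A call with a number of a shift or a turn outside -1 to 1 is refused whole. A call with a gripper value outside its range is refused whole. The fingers move at their own pace and stop on an object; the grip force is fixed at half the most. Time passes only in rows, so rows that repeat a pose let the fingers close, or fill a call up. It gives the time, the measured TCP pose, the force and the opening at its end, in the units of the state.
- env.state(): the state, without advancing time (a new reading comes with each control period).
- env.capture(name): name is "scene" or "top" or "wrist"; returns the picture (420x560x3 uint8, red, green, blue); there is no depth.
- env.get_calibration(name): a dict with "intrinsics" (3x3 intrinsics, pixels), "D" ([k1, k2, p1, p2, k3] as OpenCV has them; the pictures are not rectified), "world_from_camera" (4x4, takes a point from camera to world coordinates); the wrist camera has in their place "mount" (4x4, takes a point from camera to tool coordinates, whose origin is the TCP and whose axes are the tool frame's). Camera axes: x right, y up, looking along -z (the intrinsics and any distortion apply to the point x, -y, -z); pixel columns grow to the right and rows downward; lengths in mm; the calibration is good to about 2 mm. A picture is of the moment at which its call begins: read the wrist's pose just before it. get_calibration takes no time and is no camera call.
- env.close_job(): hands the job in, once; it reports no verdict.
Trained networks look in the newest picture that a camera, given by its name, has taken for a name from the list of things; names that differ only in an ending like _2 or _b are one class to them, and where a whole thing is asked for, a point or a joint stands for the part that bears it (a point fixed in the world has none). Each returns a list of dicts, best first, with "p" (0 to 1); they miss things now and then, are a little off and sometimes report something else, mostly with a low value. They report only what shows in the picture. A call takes as long as a camera call. They do not tell look-alikes from the thing itself.
- env.look_for(thing, camera): "location" ([x, y, z] in mm, in the coordinates of the camera as it stood for that picture, good to about 4 mm: the middle of the surface that is visible of it).
- env.trace(thing, camera): "pixels" (420x560 bool, what is visible of it).
The state is a dict: "t": time; "joint_pos": joint angles; "qd": joint speeds; "joint_efforts": joint torques, N m; "ee_pos": TCP position; "ee_rot": TCP orientation; "force": force on the tool from outside, world axes, zero at the start; "ft_torque": the same for the moment, N m; "grip_width": opening from 0.0 (shut) to 1.0 (fully open).
Only numpy, scipy, OpenCV 4.12 (cv2) and the standard library are available. Lean on these libraries where they do the work, as an engineer would, in place of code of your own. Each camera call takes 0.05 s, during which the arm holds its last target.

## Task

Take the white wand thermometer out of its holder, hold it upright with its nose down over the middle of the round steel part, about 8 cm above it, steady for two seconds, and stand it back in its holder. Then take hold of the black upright handle of the clamp's ratchet lever, turn it counter-clockwise (seen from above) exactly four clicks, never as far as a fifth, and finish still holding it there: the lever is sprung and runs back if you let go. Leave the three loose gauges on the table alone.

Things in the scene. Friction and masses are not known exactly. Their poses are not given: they have to be found in the camera images.
- thermometer_grip (a point): the point to grasp, on the axis of the white wand thermometer, 115 mm above its nose and 35 mm below its top: a round upright rod, 30 mm in diameter, 150 mm long, about 120 g, with a black nose below and a dark display near the top. It stands loose, nose down, in the holder
- thermometer: the same thermometer; origin at the tip of its nose (lower end, 22 mm wide), z runs up along the rod. It measures straight out of the nose, along -z
- holder_floor (a point): centre of the floor inside the thermometer's holder, 8 mm above the table, where the nose tip stands. The holder is a grey upright tube, fixed to the table, inside diameter 40 mm, outside 49 mm, its rim 42 mm above this floor (50 mm above the table), on a round foot 80 mm in diameter
- part_top (a point): centre of the flat top of the round steel part that sits in the nest of the clamping fixture: 48 mm in diameter, its top 57 mm above the table, with a dark bore mark in the middle. The fixture (aluminium plate 170 x 260 mm, 12 mm thick) is fixed to the table; part, nest and jaw reach no higher than 57 mm
- lever_axis (a point): point on the lever's vertical hinge axis, 74 mm above the table; the fixture's x and y axes are this point's x and y. Hub disc 94 mm in diameter with round teeth on its rim, top of the hinge pin 57 mm above the table. The part lies 135 mm from this axis along the point's +y
- lever_grip (a point): middle of the lever's handle, a black upright round post 18 mm in diameter, from 41 to 95 mm above the table, at the outer end of the arm, 115 mm from the hinge axis; this point is 72 mm up. The arm below it is 18 mm wide, its top 41 mm above the table. At joint 0 the handle lies 120 degrees clockwise (from above) of lever_axis's x axis, towards its -x, -y
- follower_tip (a point): where a sprung roller meets the teeth of the lever's hub, on the fixture 50 mm from the hinge axis along its x, 21 mm above the table. The handle needs about 5 N in its free run (a return spring); it climbs to about 9 to 13 N as each tooth is met, some 0.08 rad before its click, then falls to 2 to 5 N just after the click. The clicks do not hold the lever: let go, it runs back
- lever (a joint): angle of the lever about its vertical axis, rad: 0 at rest against its stop, where it starts, growing counter-clockwise seen from above, end stop 1.45. Clicks come at 0.35, 0.55, 0.75, 0.95, 1.15 and 1.35 rad; four clicks is between the fourth and the fifth, the middle of that notch 1.05. The lever also draws a jaw 8 mm per rad towards the part
- ref_sphere: bystander: steel reference ball 25 mm on a slender stand, 122 mm tall, foot 66 mm in diameter; origin at the centre of its underside
- ring_gauge: bystander: steel ring 68 mm outside, 36 mm inside, 24 mm high; origin at the centre of its underside
- step_plug: bystander: stepped steel plug 56 mm at the foot, 70 mm high; origin at the centre of its underside
Things that resemble listed ones, but are neither listed nor needed, are in the scene too. Of the things shaped like the thermometer, the white one is meant.

How it is judged (in metres and radians):
On the way, in this order (a step that is already met when the one before it is completed fails the run):
1. the held thermometer is aimed down at the part's middle, steady (x of part_top in the frame of thermometer between -0.018 and 0.018 m and y of part_top in the frame of thermometer between -0.018 and 0.018 m and z of part_top in the frame of thermometer between -0.13 and -0.035 m and angle between thermometer's own z axis and vertical below 0.25 rad and linear speed of thermometer below 0.03 m/s and contact force between the fingers and thermometer above 1 N and value of joint lever below 0.25 rad), for 1 s.
2. the thermometer stands in its holder again, released, the lever not yet clicked (horizontal distance between thermometer and holder_floor below 0.013 m and z of thermometer in the frame of holder_floor between -0.005 and 0.008 m and angle between thermometer's own z axis and vertical below 0.2 rad and contact force between the fingers and thermometer below 0.1 N and value of joint lever below 0.25 rad), for 0.2 s.
3. the lever is held in the fourth click (value of joint lever between 0.96 and 1.14 rad and contact force between the fingers and lever above 1 N), for 0.3 s.
At the end, for the whole second after the job is handed in: The lever is between its fourth and fifth click (0.96 to 1.14 rad) and still (below 0.1 rad/s), with the fingers pressing on it by more than 1 N; the thermometer stands released in its holder (nose within 13 mm of the floor's centre sideways and 8 mm in height, tilted less than 0.2 rad) (all of step 3 and velocity of joint lever between -0.1 and 0.1 rad/s and horizontal distance between thermometer and holder_floor below 0.013 m and z of thermometer in the frame of holder_floor between -0.005 and 0.008 m and angle between thermometer's own z axis and vertical below 0.2 rad and contact force between the fingers and thermometer below 0.1 N); the arm keeps its last pose, push and grip.
It fails at once if the lever is taken past the fifth click (value of joint lever above 1.17 rad).
It fails at once if a loose gauge is moved (distance of ref_sphere from where it was at the start of the episode above 0.015 m).
It fails at once if a loose gauge is moved (distance of ring_gauge from where it was at the start of the episode above 0.015 m).
It fails at once if a loose gauge is moved (distance of step_plug from where it was at the start of the episode above 0.015 m).
It also fails if it takes over 70 s, if anything falls off the work surface, if the arm or the gripper's body presses on something with over 40 N, if the wrist force passes 120 N, or if a joint passes its speed limit or range.

## Working session

There is one attempt and no reset: what is moved stays moved. The work goes in short steps, Python scripts to look and compute and a tool call to move; the robot and the scene stay as the last step left them, time stands still between calls to the robot, and variables do not carry over. Pictures are saved under pics/ and viewed, and the job is handed in when it is done.

Besides the shell and the picture viewer there is one more tool, called after ">>>" as name(argument=value, ...), one argument or row to a line, values as JSON. arm_command: Moves the arm, as the interface text tells. Its arguments: {"type":"object","properties":{"motion":{"type":"array"}},"required":["motion"]}

```bash
mkdir -p pics; ls; python3 - <<'E'
from rig import env
import cv2
print(env.state(), env.hold_point_z)
for n in ("scene","top","wrist"):
    im=env.capture(n); cv2.imwrite(f"pics/{n}0.png",im[:,:,::-1])
    c=env.get_calibration(n); print(n,{k:(v.tolist() if hasattr(v,'tolist') else v) for k,v in c.items()})
E
```

```text
pics
{'t': 0.0, 'joint_pos': array([ 1.14922357,  0.38385812,  0.0438269 ,  1.59957009, -0.01794209,
        1.16119277, -0.04991747]), 'qd': array([ 6.55163077e-04,  6.94372903e-04,  5.67694377e-04, -3.78500342e-04,
       -9.94403772e-05, -4.73033027e-04,  3.72826185e-04]), 'joint_efforts': array([ 7.23380072e-05, -4.33466864e+01,  1.02468051e+00, -2.49518770e+01,
        1.05902474e-02,  1.14500264e-02, -1.32062596e-05]), 'ee_pos': array([ 206.50614452, -615.33250251,  229.87389787]), 'ee_rot': array([-7.27859444e-04,  8.11847472e-01, -5.83868089e-01, -1.09887868e-03]), 'force': array([ 0.0141128 ,  0.28781773, -0.13699769]), 'ft_torque': array([0.01814221, 0.03365221, 0.02203804]), 'grip_width': 0.9993026536779028} 18.700000000000003
scene {'intrinsics': [[450.6020616594366, 0.0, 288.33943264489824], [0.0, 450.6020616594366, 203.40570840571428], [0.0, 0.0, 1.0]], 'D': [-0.14536533254419048, 0.0, 0.0, 0.0, 0.0], 'world_from_camera': [[0.1881935497318509, -0.5240299991347269, 0.8306477880823998, 1285.9802708318302], [0.9818975110194683, 0.08191039423542792, -0.17078631435208708, -5
[... 382 characters left out ...]
61892, 462.2463053594993], [-0.9996682335868149, 0.025749459078034338, -0.0006229884476404842, 90.51699967219339], [0.001930501289783977, 0.09902290357147171, 0.9950832818076308, 1000.7763061705124], [0.0, 0.0, 0.0, 1.0]]}
wrist {'intrinsics': [[344.2388112600444, 0.0, 281.6813312582012], [0.0, 344.2388112600444, 207.29936854952106], [0.0, 0.0, 1.0]], 'D': [-0.08106142805441684, 0.0, 0.0, 0.0, 0.0], 'mount': [[0.9999995013429085, -0.0008021349828938943, 0.0005948894023187113, 0.4089396607589446], [-0.0005777359681635189, -0.9505582675776739, -0.31054572314053674, -79.8148597466249], [0.0008145766279873404, 0.31054522459570544, -0.9505582569972856, -143.27715464532358], [0.0, 0.0, 0.0, 1.0]]}
```

View pics/scene0.png

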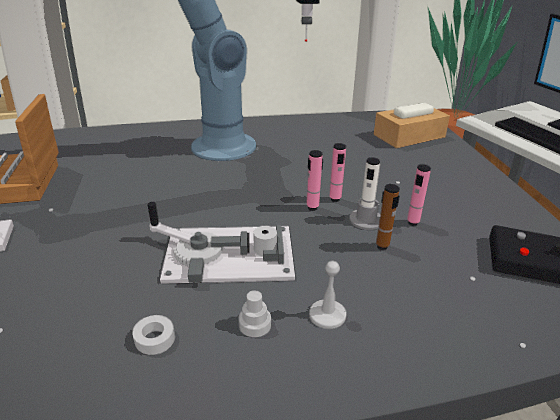

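View pics/top0.png

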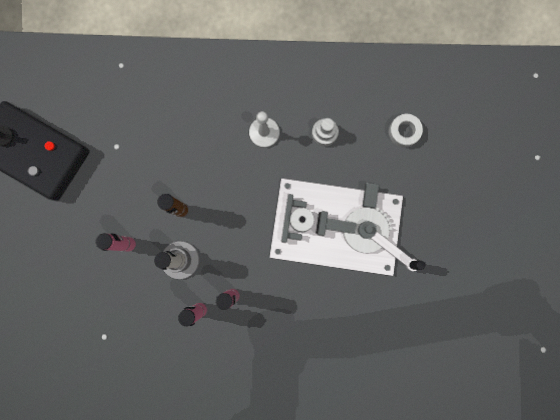

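View pics/wrist0.png

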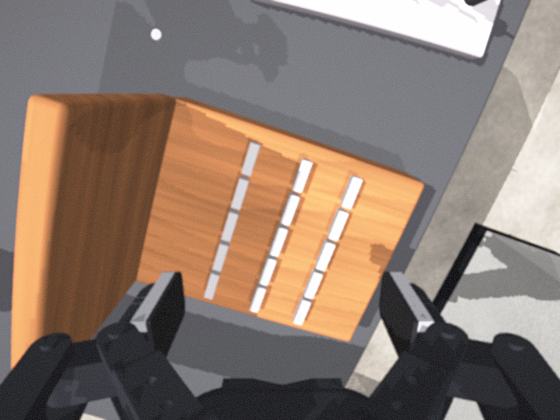

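```bash
cat > h.py <<'E'
import numpy as np, cv2
from rig import env
F=np.diag([1.,-1,-1])
def ray(cal,px,T):
    p=cv2.undistortPoints(np.array([[px]],float),np.array(cal["intrinsics"]),np.array(cal["D"]))[0,0]
    d=T[:3,:3]@F@np.array([p[0],p[1],1]); return T[:3,3],d
def atz(n,px,z,T=None):
    c=env.get_calibration(n); T=np.array(c["world_from_camera"]) if T is None else T
    o,d=ray(c,px,T); return o+d*(z-o[2])/d[2]
def proj(n,P,T=None):
    c=env.get_calibration(n); T=np.array(c["world_from_camera"]) if T is None else T
    q=(np.asarray(P,float).reshape(-1,3)-T[:3,3])@T[:3,:3]@F
    return cv2.projectPoints(q.reshape(-1,1,3),np.zeros(3),np.zeros(3),np.array(c["intrinsics"]),np.array(c["D"]))[0][:,0]
def R(q):
    from scipy.spatial.transform import Rotation as Ro
    return Ro.from_quat([q[1],q[2],q[3],q[0]]).as_matrix()
def wristT(s):
    T=np.eye(4);T[:3,:3]=R(s["ee_rot"]);T[:3,3]=s["ee_pos"]
    return T@np.array(env.get_calibration("wrist")["mount"])
E
python3 - <<'E'
from h import *
for th in ["thermometer","part_top","lever_axis","lever_grip","holder_floor","follower_tip","ref_sphere","step_plug","ring_gauge"]:
    for n in ("top","scene"):
        T=np.array(env.get_calibration(n)["world_from_camera"])
        print(th,n,[(round(r["p"],2),(T[:3,:3]@r["location"]+T[:3,3]).round(0).tolist()) for r in env.look_for(th,n)][:6])
print(atz("top",(303,219),57),atz("top",(367,229),57),atz("top",(419,266),95),atz("top",(181,260),8))
a=cv2.imread("pics/top0.png")
cv2.imwrite("pics/tc1.png",cv2.resize(a[160:340,80:280],None,fx=4,fy=4,interpolation=2)[:600,:800])
cv2.imwrite("pics/tc2.png",cv2.resize(a[165:290,260:440],None,fx=4.4,fy=4.4,interpolation=2))
E
```

```text
thermometer top [(0.91, [458.0, 293.0, 151.0]), (0.81, [393.0, 187.0, 149.0]), (0.63, [560.0, 292.0, 138.0]), (0.62, [488.0, 396.0, 130.0]), (0.56, [358.0, 250.0, 145.0])]
thermometer scene [(0.87, [373.0, 251.0, 82.0]), (0.8, [408.0, 188.0, 88.0]), (0.78, [479.0, 293.0, 107.0]), (0.68, [581.0, 297.0, 91.0]), (0.59, [502.0, 404.0, 89.0])]
part_top top [(0.84, [531.0, -29.0, 8.0]), (0.54, [733.0, 7.0, 40.0])]
part_top scene [(0.91, [568.0, -31.0, 12.0])]
lever_axis top [(0.75, [537.0, -29.0, 17.0])]
lever_axis scene [(0.6, [568.0, -30.0, 14.0])]
lever_grip top [(0.9, [518.0, -100.0, 31.0])]
lever_grip scene [(0.75, [532.0, -110.0, 33.0])]
holder_floor top [(0.57, [458.0, 289.0, 10.0]), (0.47, [731.0, 133.0, 12.0])]
holder_floor scene [(0.68, [483.0, 287.0, 12.0]), (0.18, [479.0, 294.0, 110.0])]
follower_tip top [(0.91, [534.0, -29.0, 12.0])]
follower_tip scene [(0.6, [569.0, -37.0, 14.0])]
ref_sphere top [(0.72, [732.0, 132.0, 14.0])]
ref_sphere scene [(0.79, [748.0, 131.0, 15.0])]
step_plug top [(0.8, [730.0, 7.0, 40.0])]
step_plug scene [(0.69, [759.0, -1.0, 31.0]), (0.28, [569.0, -33.0, 15.0])]
ring_gauge top [(0.57, [747.0, -166.0, 20.0])]
ring_gauge scene [(0.79, [759.0, -172.0, 21.0])]
[547.69049766  46.52944002  57.        ] [530.9188974  -81.94182679  57.        ] [ 460.22803922 -174.09760164   95.        ] [459.57352656 297.35381247   8.        ]
```

```bash
python3 - <<'E'
import cv2
a=cv2.imread("pics/scene0.png")
cv2.imwrite("pics/sc1.png",cv2.resize(a[130:300,140:440],None,fx=2.6,fy=2.6,interpolation=2))
E
```

```text
(no output)
```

View pics/tc1.png

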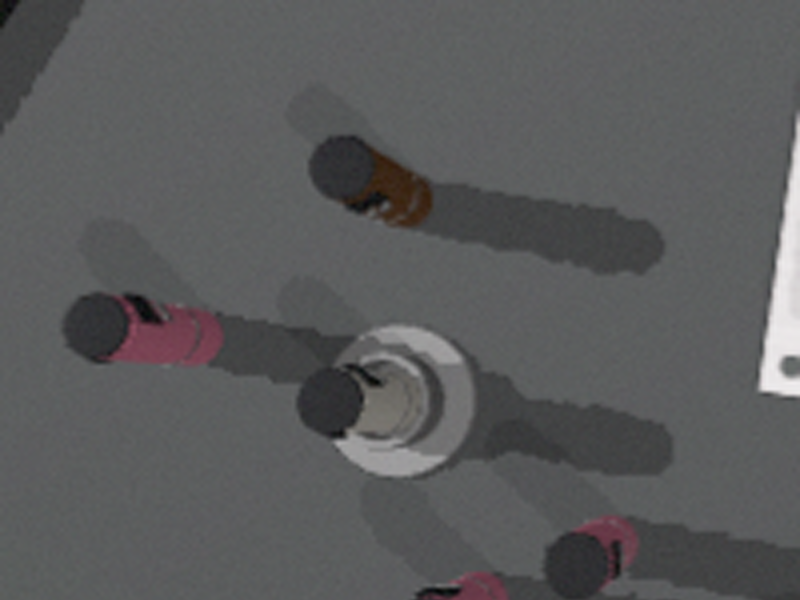

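View pics/tc2.png

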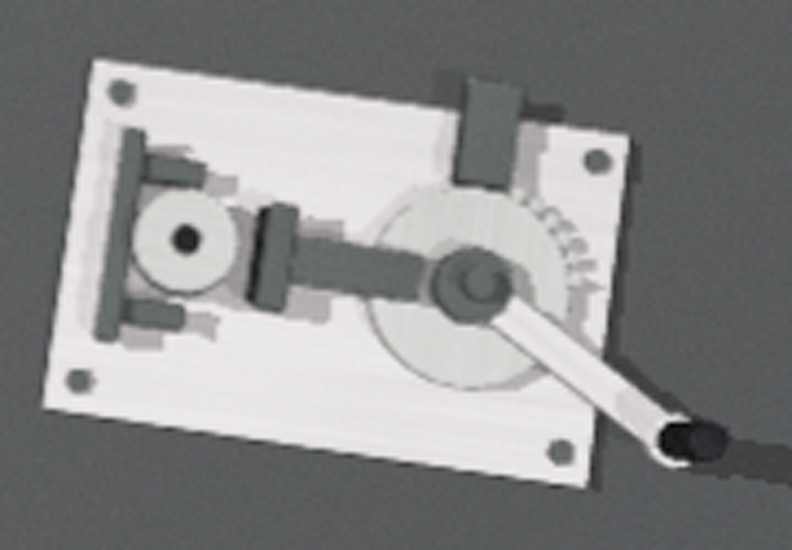

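View pics/sc1.png

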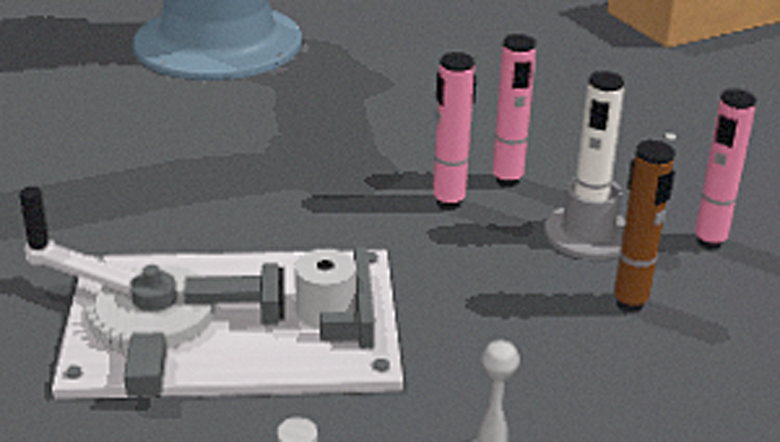

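```bash
python3 - <<'E'
from h import *
def p(k,n,px,z): print(k,atz(n,px,z).round(1))
p("part","top",(302.3,219.3),57);p("pin","top",(369.5,229.3),57);p("handle","top",(420.9,265.2),95)
p("foot","top",(180.75,260),7);p("rim","top",(80+393/4,160+400/4),50);p("thermtop","top",(162.75,260.25),158)
for k,q in dict(brown=(165.5,201.75),pinkL=(104.25,241.5),pinkR=(224.75,301.25),pink4=(187,318)).items(): p(k,"top",q,150)
# scene
p("part s","scene",(140+324/2.6,130+265/2.6),57); p("pin s","scene",(140+151/2.6,130+270/2.6),57)
p("handle s","scene",(140+31/2.6,130+193/2.6),95);p("therm s","scene",(140+606/2.6,130+80/2.6),158)
# plate corners
for q in [(95,60),(628,135),(588,487),(43,407)]: p("corner","top",(260+q[0]/4.4,165+q[1]/4.4),12)
E
```

```text
part [547.   47.9  57. ]
pin [530.4 -86.9  57. ]
handle [ 461.8 -177.7   95. ]
foot [459.6 298.1   7. ]
rim [459.6 294.1  50. ]
thermtop [458.8 298.3 158. ]
brown [564.2 300.7 150. ]
pinkL [489.7 406.1 150. ]
pinkR [389.1 186.8 150. ]
pink4 [358.4 252.2 150. ]
part s [552.6  48.6  57. ]
pin s [538.4 -84.2  57. ]
handle s [ 472.6 -174.7   95. ]
therm s [469.4 297.4 158. ]
corner [636.5  91.7  12. ]
corner [ 606.6 -164.8   12. ]
corner [ 438.6 -145.9   12. ]
corner [469.4 112.   12. ]
```

>>> arm_command(
  motion=[
    [1,-0.05,-0.08,-0.03,-0.019],
    [1,-0.12,-0.17,-0.07,-0.038],
    [1,-0.18,-0.25,-0.1,-0.058],
    [1,-0.24,-0.34,-0.14,-0.078],
    [1,-0.3,-0.43,-0.18,-0.098],
    [1,-0.36,-0.51,-0.21,-0.118],
    [1,-0.42,-0.6,-0.25,-0.138],
    [1,-0.48,-0.68,-0.28,-0.158],
    [1,-0.54,-0.77,-0.32,-0.178],
    [1,-0.59,-0.85,-0.35,-0.198],
  ],
)

```text
t: 1.88
ee_pos: [331.4, -449.1, 302.1]
ee_rot: [0.0, 1.0, -0.001, 0.0]
force: [1.1, -0.3, 0.2]
grip_width: 0.999
```

```bash
cat >> h.py <<'E'
def yaw(s): 
    m=R(s["ee_rot"]); return np.degrees(np.arctan2(m[1,0],m[0,0]))
def goal(xyz,yw,base=None):
    """numbers of one move (norm) to reach xyz, yaw deg from present pose"""
    s=env.state(); m=R(s["ee_rot"]); y0=np.radians(yaw(s))
    d=np.array(xyz)-s["ee_pos"]
    print("pos",s["ee_pos"].round(1),"yaw",round(yaw(s),2),"t",round(s["t"],2),"tilt",m[:,2].round(4))
    print("move",(m.T@d/200).round(4),"turn",round(-((yw-yaw(s)+180)%360-180)/360,4))
E
python3 -c "
from h import *
goal([520,-60,300],0)"
```

```text
pos [ 331.4 -449.1  302.1] yaw -0.08 t 1.88 tilt [ 6.e-04 -5.e-04 -1.e+00]
move [ 0.9404 -1.9468  0.0102] turn -0.0002
```

>>> arm_command(
  motion=[
    [1,0.05,-0.1,0,0],
    [1,0.1,-0.2,0,0],
    [1,0.15,-0.3,0,0],
    [1,0.2,-0.4,0,0],
    [1,0.25,-0.5,0,0],
    [1,0.3,-0.6,0,0],
    [1,0.35,-0.7,0,0],
    [1,0.4,-0.8,0,0],
    [1,0.44,-0.9,0,0],
    [1,0.47,-0.97,0,0],
  ],
)

```text
t: 2.72
ee_pos: [427.0, -254.6, 301.6]
ee_rot: [-0.0, 1.0, -0.003, 0.0]
force: [0.1, 0.2, 0.1]
grip_width: 1.001
```

>>> arm_command(
  motion=[
    [1,0.05,-0.1,0,0],
    [1,0.1,-0.2,0,0],
    [1,0.15,-0.3,0,0],
    [1,0.2,-0.4,0,0],
    [1,0.25,-0.5,0,0],
    [1,0.3,-0.6,0,0],
    [1,0.35,-0.7,0,0],
    [1,0.41,-0.84,0,0],
    [1,0.47,-0.97,0,0],
    [1,0.47,-0.97,0,0],
  ],
)

```text
t: 3.55
ee_pos: [523.6, -55.8, 302.0]
ee_rot: [-0.002, 1.0, 0.001, 0.001]
force: [0.0, 0.8, 0.9]
grip_width: 0.999
```

```bash
python3 - <<'E'
from h import *
s=env.state(); im=env.capture("wrist"); np.savez("w1.npz",im=im,T=wristT(s)); cv2.imwrite("pics/w1.png",im[:,:,::-1])
print(s["qd"].round(3)); goal([459.5,297,300],0)
T=wristT(s); print(proj("wrist",[[547,48,57],[530.4,-86.9,57],[461.8,-177.7,95]],T))
E
```

```text
[ 0.035 -0.018  0.06   0.016  0.035  0.026  0.068]
pos [522.7 -59.2 301.8] yaw -0.02 t 3.6 tilt [ 0.0014  0.0018 -1.    ]
move [-0.3166 -1.7808  0.0117] turn -0.0001
[[302.90604889  73.49060428]
 [286.49607876 195.07595949]
 [227.02785186 279.75795966]]
```

View pics/w1.png

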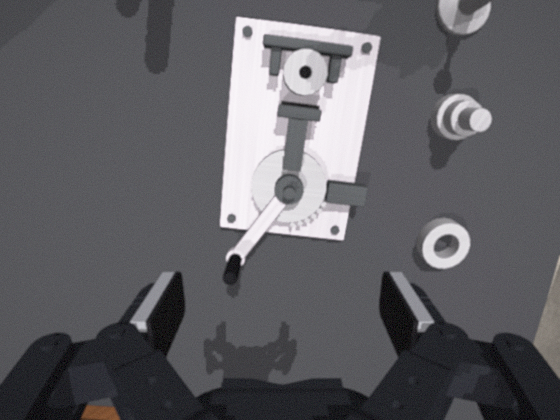

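```bash
python3 - <<'E'
from h import *
a=cv2.imread("pics/w1.png")
cv2.imwrite("pics/w1c.png",cv2.resize(a[10:290,200:400],None,fx=2.14,fy=2.14,interpolation=2))
cv2.imwrite("pics/w1h.png",cv2.resize(a[160:290,210:330],None,fx=4.6,fy=4.6,interpolation=2))
E
```

```text
(no output)
```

View pics/w1c.png

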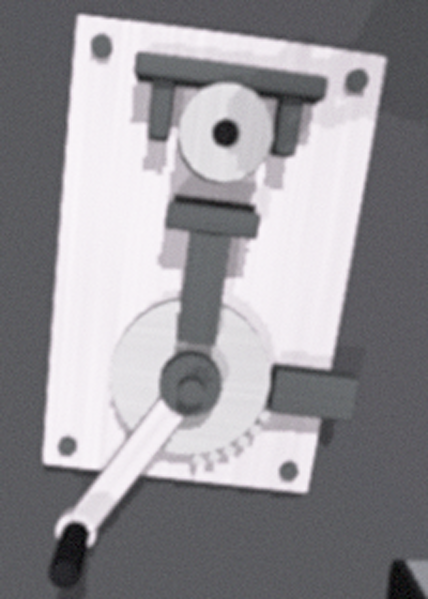

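View pics/w1h.png

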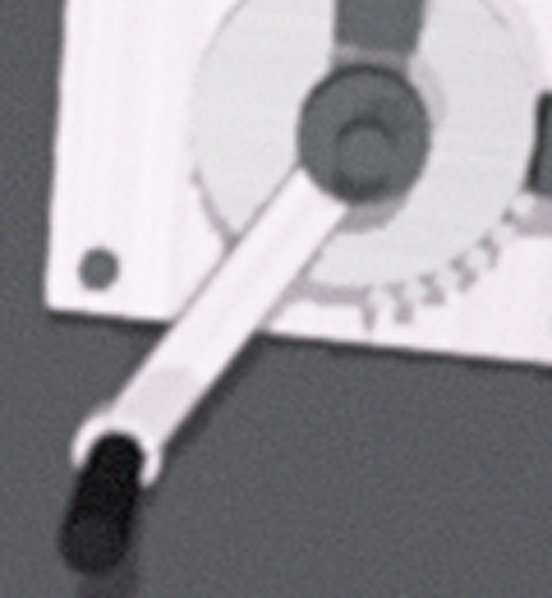

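```bash
python3 - <<'E'
from h import *
T=np.load("w1.npz")["T"]
for q,z in [((305.1,71.7),57),((289.6,192.6),57),((230.4,277.4),95)]: print(atz("wrist",q,z,T).round(1))
for q in [(80,15),(385,57),(308,492),(43,463)]: print(atz("wrist",(200+q[0]/2.14,10+q[1]/2.14),12,T).round(1))
E
```

```text
[549.3  49.8  57. ]
[534.  -83.9  57. ]
[ 465.9 -174.6   95. ]
[473.4 113.3  12. ]
[639.4  93.6  12. ]
[ 610.5 -163.3   12. ]
[ 441.9 -143.6   12. ]
```

>>> arm_command(
  motion=[
    [1,-0.02,-0.1,0,0],
    [1,-0.04,-0.2,0,0],
    [1,-0.06,-0.3,0,0],
    [1,-0.08,-0.4,0,0],
    [1,-0.1,-0.5,0,0],
    [1,-0.12,-0.6,0,0],
    [1,-0.14,-0.7,0,0],
    [1,-0.16,-0.8,0,0],
    [1,-0.16,-0.85,0,0],
    [1,-0.16,-0.85,0,0],
  ],
)

```text
t: 4.43
ee_pos: [490.7, 108.6, 301.6]
ee_rot: [-0.0, 1.0, -0.002, 0.0]
force: [-0.7, 0.1, -0.4]
grip_width: 0.998
```

>>> arm_command(
  motion=[
    [1,-0.02,-0.1,0,0],
    [1,-0.04,-0.2,0,0],
    [1,-0.06,-0.3,0,0],
    [1,-0.08,-0.4,0,0],
    [1,-0.1,-0.5,0,0],
    [1,-0.12,-0.6,0,0],
    [1,-0.14,-0.7,0,0],
    [1,-0.16,-0.85,0,0],
    [1,-0.16,-0.85,0,0],
    [1,-0.16,-0.85,0,0],
  ],
)

```text
t: 5.27
ee_pos: [460.7, 276.9, 301.2]
ee_rot: [0.0, 1.0, -0.003, -0.0]
force: [1.0, -0.5, -0.9]
grip_width: 1.002
```

```bash
python3 - <<'E'
from h import *
s=env.state(); im=env.capture("wrist"); np.savez("w2.npz",im=im,T=wristT(s)); cv2.imwrite("pics/w2.png",im[:,:,::-1])
print(s["qd"].round(3)); goal([459.5,297,170],0)
print(proj("wrist",[[459.5,298,158]],wristT(s)))
cv2.imwrite("pics/w2c.png",cv2.resize(im[100:300,180:400,::-1],None,fx=3,fy=3,interpolation=2))
E
```

```text
[ 0.029 -0.01   0.046  0.013  0.016  0.006  0.004]
pos [461.3 275.2 300.9] yaw -0.53 t 5.32 tilt [-2.0e-04 -1.3e-03 -1.0e+00]
move [-0.0099 -0.1096  0.6546] turn -0.0015
[[279.91615364 167.76700838]]
```

View pics/w2.png

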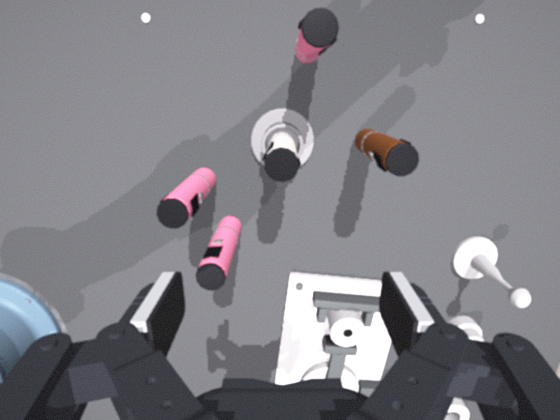

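View pics/w2c.png

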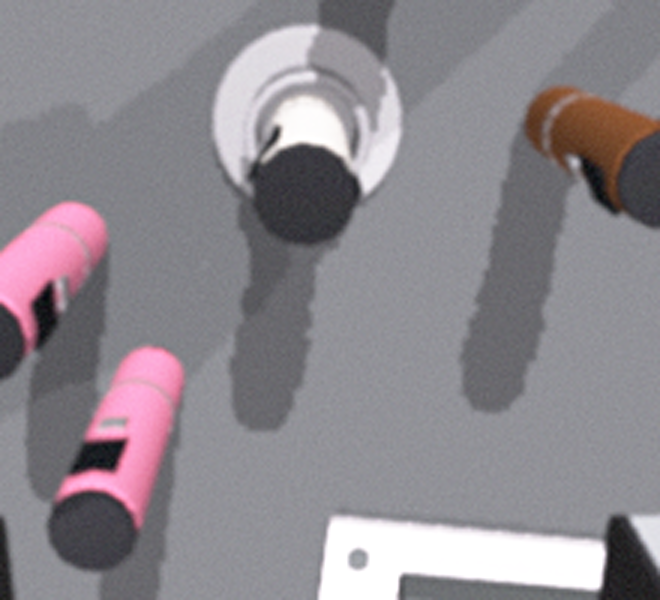

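```bash
python3 - <<'E'
from h import *
T=np.load("w2.npz")["T"]
print(atz("wrist",(281.7,164.3),158,T),atz("wrist",(282.7,140),7,T),atz("wrist",(180+308/3,100+110/3),7,T))
s=env.state();print(s["ee_pos"],yaw(s))
E
```

```text
[461.02377277 300.95789456 158.        ] [462.38500874 302.75854883   7.        ] [462.36380455 306.92777819   7.        ]
[461.29347482 275.2320514  300.93785786] -0.5268702278211644
```

>>> arm_command(
  motion=[
    [1,0,-0.04,0.1,0],
    [1,0,-0.08,0.2,0],
    [1,0,-0.124,0.3,0],
    [1,0,-0.124,0.35,0],
    [1,0,-0.124,0.4,0],
    [1,0,-0.124,0.45,0],
    [1,0,-0.124,0.48,0],
    [1,0,-0.124,0.505,0],
    [1,0,-0.124,0.505,0],
    [1,0,-0.124,0.505,0],
  ],
)

```text
t: 6.15
ee_pos: [460.9, 301.3, 200.6]
ee_rot: [-0.0, 1.0, -0.004, 0.0]
force: [0.6, 0.1, 0.5]
grip_width: 1.0
```

```bash
python3 - <<'E'
from h import *
s=env.state(); im=env.capture("wrist"); np.savez("w3.npz",im=im,T=wristT(s)); cv2.imwrite("pics/w3.png",im[:,:,::-1])
print(s["qd"].round(3)); goal([461,300,104],0)
print(proj("wrist",[[459.5,298,158],[461,301,158]],wristT(s)))
E
```

```text
[-0.001 -0.005 -0.007 -0.011 -0.002  0.     0.001]
pos [461.  301.7 200.9] yaw -0.48 t 6.2 tilt [ 1.1e-03  5.0e-04 -1.0e+00]
move [-0.0007  0.0086  0.4846] turn -0.0013
[[278.95732753 243.11211158]
 [281.46382709 238.39625865]]
```

View pics/w3.png

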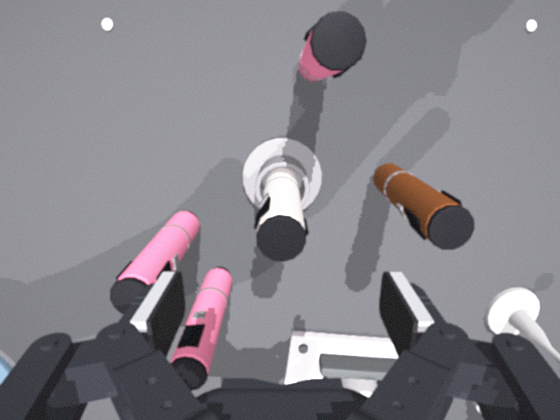

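>>> arm_command(
  motion=[
    [1,0,0.003,0.06,0],
    [1,0,0.003,0.12,0],
    [1,0,0.003,0.18,0],
    [1,0,0.003,0.24,0],
    [1,0,0.003,0.3,0],
    [1,0,0.003,0.36,0],
    [1,0,0.003,0.42,0],
    [1,0,0.003,0.46,0],
    [1,0,0.003,0.484,0],
    [1,0,0.003,0.484,0],
  ],
)

```text
t: 7.03
ee_pos: [459.8, 300.4, 102.0]
ee_rot: [0.001, 1.0, -0.004, -0.001]
force: [0.1, 0.2, -0.3]
grip_width: 0.998
```

```bash
python3 - <<'E'
from h import *
s=env.state(); im=env.capture("wrist"); cv2.imwrite("pics/w4.png",im[:,:,::-1]); print(s["ee_pos"],s["force"],s["grip_width"])
im=env.capture("scene"); cv2.imwrite("pics/s4.png",cv2.resize(im[100:300,250:550,::-1],None,fx=2.6,fy=2.6))
E
```

```text
[459.82543691 300.40355926 102.03315257] [ 0.07760058  0.22542616 -0.25509686] 0.9978042549349357
```

View pics/w4.png

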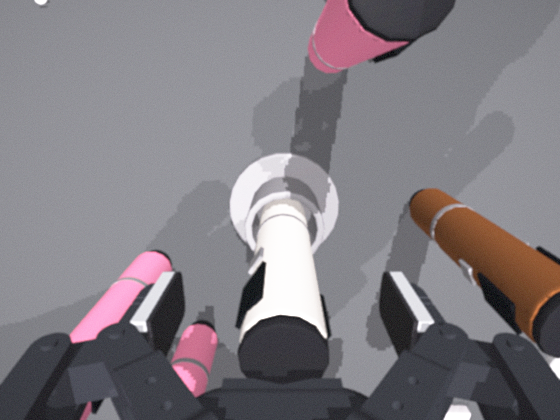

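View pics/s4.png

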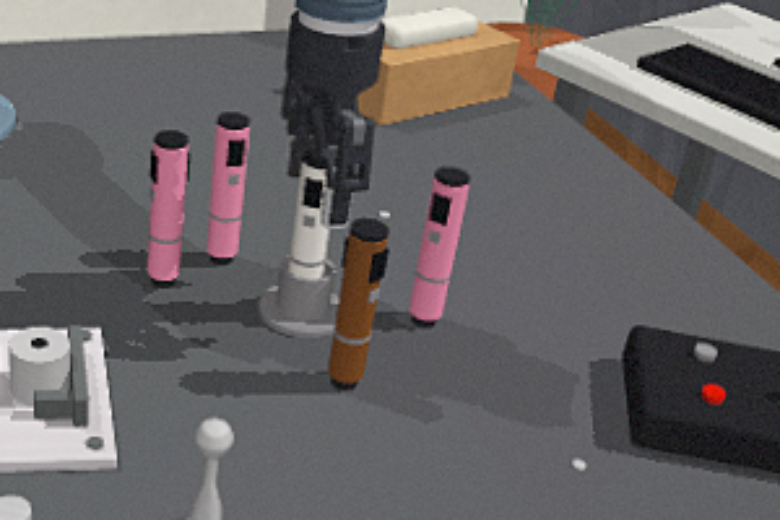

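```bash
python3 - <<'E'
from h import *
s=env.state();T=wristT(s)
print(proj("wrist",[[461,y,158] for y in (290,295,298,301,304)],T))
print("scene top", proj("scene",[[461,y,158] for y in (295,301)]), proj("scene",[[459,300.4,102],[459+48,300.4,105]]))
E
```

```text
[[282.40621306 382.501563  ]
 [282.30462482 371.02592152]
 [282.24193834 363.93429114]
 [282.17792125 356.68409727]
 [282.11254862 349.27214221]]
scene top [[370.70200124 159.12359776]
 [373.2952921  158.9590197 ]] [[369.81384134 180.99905323]
 [377.48619616 190.56042383]]
```

>>> arm_command(
  motion=[
    [-1,0,0,0,0],
    [-1,0,0,0,0],
    [-1,0,0,0,0],
    [-1,0,0,0,0],
    [-1,0,0,0,0],
    [-1,0,0,0,0],
    [-1,0,0,0,0],
    [-1,0,0,0,0],
    [-1,0,0,0,0],
    [-1,0,0,0,0],
  ],
)

```text
t: 7.97
ee_pos: [460.9, 301.3, 104.0]
ee_rot: [-0.0, 1.0, -0.004, 0.0]
force: [-0.4, 0.3, 4.6]
grip_width: 0.339
```

```bash
python3 - <<'E'
from h import *
s=env.state(); im=env.capture("wrist"); cv2.imwrite("pics/w5.png",im[:,:,::-1]); print(s["ee_pos"],s["force"],s["grip_width"])
goal([459,300,234],0)
E
```

```text
[460.92645659 301.28782746 104.03955908] [-0.37638972  0.27818256  4.60605469] 0.3385629112111154
pos [461.  301.3 104.1] yaw -0.47 t 8.02 tilt [ 9.e-04  5.e-04 -1.e+00]
move [-0.0093  0.0063 -0.6497] turn -0.0013
```

View pics/w5.png

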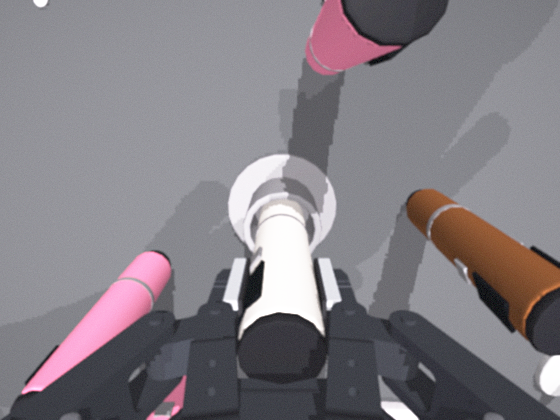

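>>> arm_command(
  motion=[
    [-1,0,0,-0.04,0],
    [-1,0,0,-0.1,0],
    [-1,0,0,-0.18,0],
    [-1,0,0,-0.26,0],
    [-1,0,0,-0.34,0],
    [-1,0,0,-0.42,0],
    [-1,0,0,-0.5,0],
    [-1,0,0,-0.57,0],
    [-1,0,0,-0.63,0],
    [-1,0,0,-0.65,0],
  ],
)

```text
t: 8.85
ee_pos: [461.4, 301.6, 235.8]
ee_rot: [-0.001, 1.0, -0.004, 0.001]
force: [-0.3, 0.5, -1.6]
grip_width: 0.334
```

```bash
python3 - <<'E'
from h import *
s=env.state(); print(s["ee_pos"],s["force"],s["grip_width"])
goal([549,49.5,234],0)
E
```

```text
[461.38988991 301.64314716 235.84574328] [-0.2618163   0.52637573 -1.5540477 ] 0.3340678413524243
pos [461.4 301.6 235.8] yaw -0.47 t 8.85 tilt [ 0.003   0.0015 -1.    ]
move [0.4484 1.2571 0.0086] turn -0.0013
```

>>> arm_command(
  motion=[
    [-1,0.01,0.03,0,0],
    [-1,0.03,0.09,0,0],
    [-1,0.06,0.17,0,0],
    [-1,0.09,0.26,0,0],
    [-1,0.12,0.35,0,0],
    [-1,0.15,0.44,0,0],
    [-1,0.18,0.52,0,0],
    [-1,0.21,0.59,0,0],
    [-1,0.22,0.63,0,0],
    [-1,0.22,0.63,0,0],
  ],
)

```text
t: 9.68
ee_pos: [503.9, 170.9, 232.2]
ee_rot: [0.001, 1.0, -0.007, -0.001]
force: [-0.1, 0.1, -0.8]
grip_width: 0.333
```

>>> arm_command(
  motion=[
    [-1,0.01,0.03,0,0],
    [-1,0.03,0.09,0,0],
    [-1,0.06,0.17,0,0],
    [-1,0.09,0.26,0,0],
    [-1,0.12,0.35,0,0],
    [-1,0.15,0.44,0,0],
    [-1,0.18,0.52,0,0],
    [-1,0.21,0.59,0,0],
    [-1,0.22,0.63,0,0],
    [-1,0.22,0.63,0,0],
  ],
)

```text
t: 10.52
ee_pos: [546.8, 46.4, 233.1]
ee_rot: [0.0, 1.0, -0.005, -0.0]
force: [0.4, -0.5, -2.2]
grip_width: 0.338
```

```bash
python3 - <<'E'
from h import *
s=env.state(); print(s["ee_pos"],s["force"],s["grip_width"])
goal([549,49.5,234],0)
for n in ("wrist","top","scene"):
    im=env.capture(n)[:,:,::-1]; cv2.imwrite(f"pics/{n}6.png",im)
    if n!="wrist":
        c=proj(n,[[548,49,100]])[0].astype(int); cv2.imwrite(f"pics/{n}6.png",cv2.resize(im[max(0,c[1]-80):c[1]+80,c[0]-100:c[0]+100],None,fx=3.5,fy=3.5,interpolation=2)); print(c)
E
```

```text
[546.8004023   46.43760407 233.12923143] [ 0.35867271 -0.46268323 -2.15249061] 0.3383951530663653
pos [546.8  46.4 233.1] yaw -0.61 t 10.52 tilt [-5.e-04 -6.e-04 -1.e+00]
move [ 0.0108 -0.0154 -0.0044] turn -0.0017
[302 216]
[264 212]
```

View pics/wrist6.png

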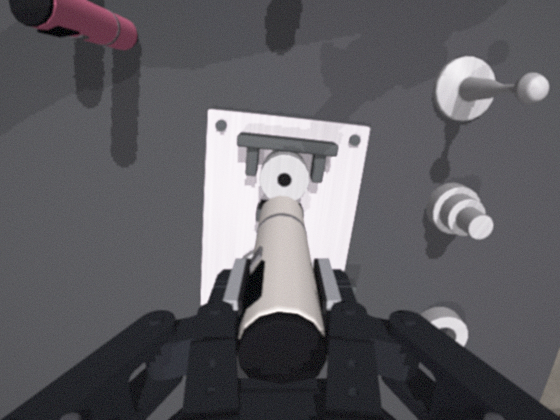

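View pics/scene6.png

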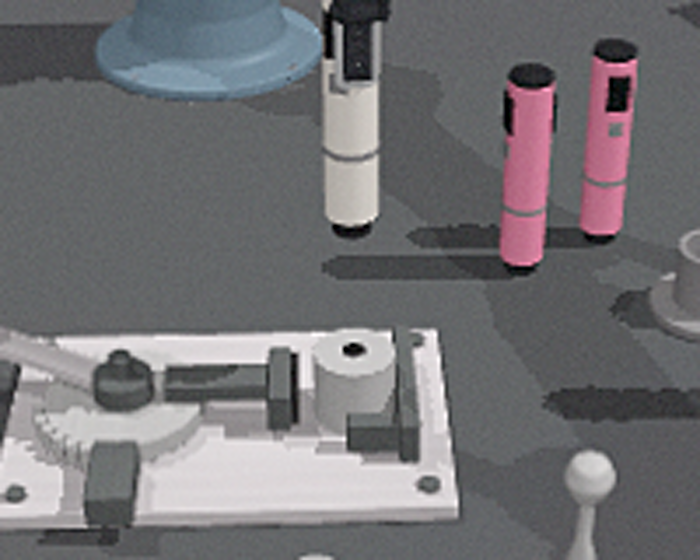

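View pics/top6.png

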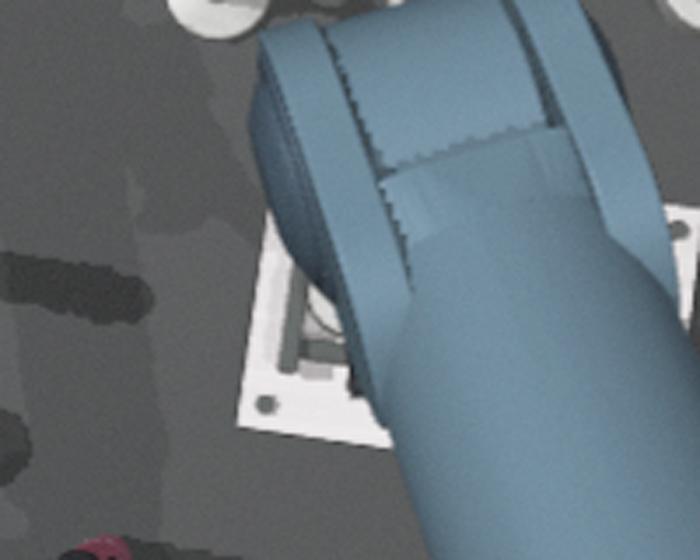

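```bash
python3 - <<'E'
from h import *
s=env.state(); T=wristT(s); print(s["ee_pos"]); print(atz("wrist",(284.8,180),57,T))
print(proj("wrist",[[547,46.4,137],[547,50,137],[547,46.4,252+35]],T))
# scene: what x for nose given height 137 and bore at 57
for px,z in (((264-100+351/3.5,212-80+234/3.5),137),((264-100+354/3.5,212-80+350/3.5),57)): print(atz("scene",px,z))
goal([548.5,49,234],0)
E
```

```text
[545.95641736  50.17394571 233.45885584]
[549.1410678   52.82574945  57.        ]
[[282.89270028 213.8866336 ]
 [282.87231292 209.25190027]
 [284.5622756  363.33318965]]
[555.43203373  48.10635956 137.        ]
[552.98175547  49.62794525  57.        ]
pos [546.   50.2 233.5] yaw -0.33 t 10.67 tilt [-4.0e-04  1.2e-03 -1.0e+00]
move [ 0.0128  0.0058 -0.0027] turn -0.0009
```

>>> arm_command(
  motion=[
    [-1,0,0,0,0],
    [-1,0,0,0,0],
    [-1,0,0,0,0],
    [-1,0,0,0,0],
    [-1,0,0,0,0],
    [-1,0,0,0,0],
    [-1,0,0,0,0],
    [-1,0,0,0,0],
    [-1,0,0,0,0],
    [-1,0,0,0,0],
  ],
)

```text
t: 11.5
ee_pos: [546.6, 48.2, 233.5]
ee_rot: [-0.0, 1.0, -0.004, 0.0]
force: [0.6, 0.8, -2.6]
grip_width: 0.339
```

>>> arm_command(
  motion=[
    [-1,0,0,0,0],
    [-1,0,0,0,0],
    [-1,0,0,0,0],
    [-1,0,0,0,0],
    [-1,0,0,0,0],
    [-1,0,0,0,0],
    [-1,0,0,0,0],
    [-1,0,0,0,0],
    [-1,0,0,0,0],
    [-1,0,0,0,0],
  ],
)

```text
t: 12.33
ee_pos: [546.5, 48.2, 233.5]
ee_rot: [-0.0, 1.0, -0.004, 0.0]
force: [0.2, 1.1, -1.5]
grip_width: 0.333
```

>>> arm_command(
  motion=[
    [-1,0,0,0,0],
    [-1,0,0,0,0],
    [-1,0,0,0,0],
    [-1,0,0,0,0],
    [-1,0,0,0,0],
    [-1,0,0,0,0],
    [-1,0,0,0,0],
    [-1,0,0,0,0],
    [-1,0,0,0,0],
    [-1,0,0,0,0],
  ],
)

```text
t: 13.17
ee_pos: [546.5, 48.2, 233.5]
ee_rot: [-0.0, 1.0, -0.004, 0.0]
force: [0.1, -0.5, -1.7]
grip_width: 0.333
```

```bash
python3 - <<'E'
from h import *
for i in range(4):
    goal([461,301.3,234],0); env.capture("wrist")
E
```

```text
pos [546.5  48.2 233.5] yaw -0.47 t 13.17 tilt [ 0.  0. -1.]
move [-0.438  -1.2619 -0.0025] turn -0.0013
pos [546.5  48.2 233.5] yaw -0.47 t 13.22 tilt [-0.  0. -1.]
move [-0.438  -1.2621 -0.0026] turn -0.0013
pos [546.5  48.2 233.5] yaw -0.47 t 13.27 tilt [ 0.  0. -1.]
move [-0.438  -1.262  -0.0024] turn -0.0013
pos [546.6  48.2 233.5] yaw -0.47 t 13.32 tilt [ 1.e-04  0.e+00 -1.e+00]
move [-0.4381 -1.262  -0.0025] turn -0.0013
```

Reverse exactly: −0.22, −0.63 twice.

>>> arm_command(
  motion=[
    [-1,-0.01,-0.03,0,0],
    [-1,-0.03,-0.09,0,0],
    [-1,-0.06,-0.17,0,0],
    [-1,-0.09,-0.26,0,0],
    [-1,-0.12,-0.35,0,0],
    [-1,-0.15,-0.44,0,0],
    [-1,-0.18,-0.52,0,0],
    [-1,-0.21,-0.59,0,0],
    [-1,-0.22,-0.63,0,0],
    [-1,-0.22,-0.63,0,0],
  ],
)

```text
t: 14.2
ee_pos: [502.0, 178.5, 233.9]
ee_rot: [-0.001, 1.0, -0.001, 0.0]
force: [-0.9, 0.2, -1.5]
grip_width: 0.339
```

>>> arm_command(
  motion=[
    [-1,-0.01,-0.03,0,0],
    [-1,-0.03,-0.09,0,0],
    [-1,-0.06,-0.17,0,0],
    [-1,-0.09,-0.26,0,0],
    [-1,-0.12,-0.35,0,0],
    [-1,-0.15,-0.44,0,0],
    [-1,-0.18,-0.52,0,0],
    [-1,-0.21,-0.59,0,0],
    [-1,-0.22,-0.63,0,0],
    [-1,-0.22,-0.63,0,0],
  ],
)

```text
t: 15.03
ee_pos: [460.0, 302.7, 233.7]
ee_rot: [-0.001, 1.0, -0.003, -0.0]
force: [0.4, 0.9, -1.2]
grip_width: 0.337
```

>>> arm_command(
  motion=[
    [-1,0,0,0.05,0],
    [-1,0,0,0.1,0],
    [-1,0,0,0.15,0],
    [-1,0,0,0.2,0],
    [-1,0,0,0.25,0],
    [-1,0,0,0.3,0],
    [-1,0,0,0.35,0],
    [-1,0,0,0.37,0],
    [-1,0,0,0.37,0],
    [-1,0,0,0.37,0],
  ],
)

```text
t: 15.87
ee_pos: [460.5, 301.0, 159.3]
ee_rot: [-0.0, 1.0, -0.004, -0.0]
force: [-0.5, 0.5, -1.8]
grip_width: 0.334
```

```bash
python3 - <<'E'
from h import *
goal([461,301.3,104.1],-0.47)
im=env.capture("wrist")[:,:,::-1]; cv2.imwrite("pics/w7.png",im)
im=env.capture("scene")[:,:,::-1]; cv2.imwrite("pics/s7.png",cv2.resize(im[100:260,270:470],None,fx=3.5,fy=3.5,interpolation=2))
E
```

```text
pos [460.5 301.  159.3] yaw -0.46 t 15.87 tilt [-4.e-04  1.e-04 -1.e+00]
move [ 0.0026 -0.0014  0.2759] turn 0.0
```

View pics/w7.png

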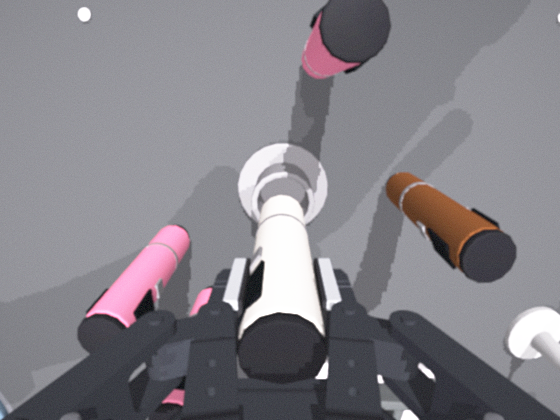

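View pics/s7.png

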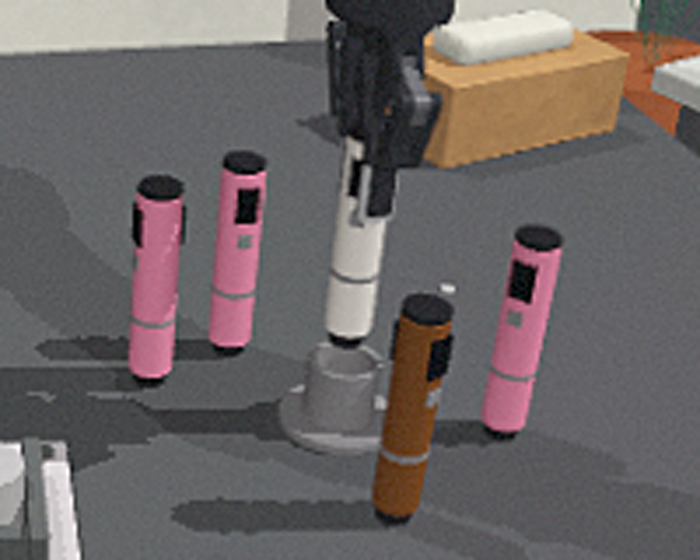

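>>> arm_command(
  motion=[
    [-1,0,0,0.03,0],
    [-1,0,0,0.07,0],
    [-1,0,0,0.11,0],
    [-1,0,0,0.15,0],
    [-1,0,0,0.18,0],
    [-1,0,0,0.21,0],
    [-1,0,0,0.24,0],
    [-1,0,0,0.26,0],
    [-1,0,0,0.272,0],
    [-1,0,0,0.272,0],
  ],
)

```text
t: 16.8
ee_pos: [460.5, 300.9, 104.7]
ee_rot: [0.0, 1.0, -0.004, -0.0]
force: [0.2, -1.1, -0.5]
grip_width: 0.333
```

```bash
python3 - <<'E'
from h import *
goal([461,301.3,104.1],-0.47); print(env.state()["force"])
im=env.capture("wrist")[:,:,::-1]; cv2.imwrite("pics/w8.png",im)
E
```

```text
pos [460.5 300.9 104.7] yaw -0.46 t 16.8 tilt [-5.e-04 -1.e-04 -1.e+00]
move [ 0.0027 -0.002   0.0028] turn 0.0
[ 0.19387022 -1.11888721 -0.50725507]
```

View pics/w8.png

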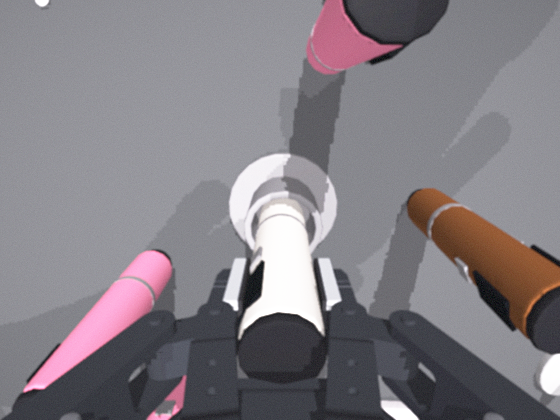

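>>> arm_command(
  motion=[
    [-1,0,0,0.004,0],
    [-1,0,0,0.004,0],
    [-0.3,0,0,0.004,0],
    [0.2,0,0,0.004,0],
    [0.6,0,0,0.004,0],
    [1,0,0,0.004,0],
    [1,0,0,0.004,0],
    [1,0,0,0.004,0],
    [1,0,0,0.004,0],
    [1,0,0,0.004,0],
  ],
)

```text
t: 17.68
ee_pos: [460.6, 301.0, 104.4]
ee_rot: [-0.0, 1.0, -0.004, 0.0]
force: [-0.1, 0.3, 0.7]
grip_width: 1.002
```

```bash
python3 - <<'E'
from h import *
goal([460.5,301,230],-0.47); print(env.state()["force"],env.state()["grip_width"])
im=env.capture("wrist")[:,:,::-1]; cv2.imwrite("pics/w9.png",im)
E
```

```text
pos [460.6 301.  104.4] yaw -0.47 t 17.68 tilt [ 1.e-04  1.e-04 -1.e+00]
move [-6.000e-04 -3.000e-04 -6.282e-01] turn 0.0
[-0.091841    0.31052265  0.68508224] 1.0020872633540492
```

View pics/w9.png

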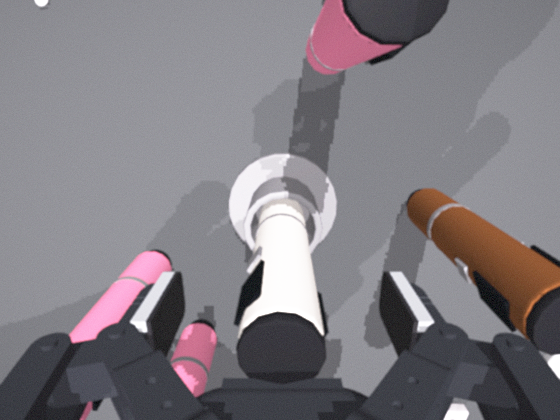

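>>> arm_command(
  motion=[
    [1,0,0,-0.04,0],
    [1,0,0,-0.1,0],
    [1,0,0,-0.18,0],
    [1,0,0,-0.28,0],
    [1,0,0,-0.38,0],
    [1,0,0,-0.46,0],
    [1,0,0,-0.54,0],
    [1,0,0,-0.62,0],
    [1,0,0,-0.67,0],
    [1,0,0,-0.7,0],
  ],
)

```text
t: 18.57
ee_pos: [461.3, 301.8, 246.9]
ee_rot: [-0.001, 1.0, -0.004, 0.002]
force: [0.4, 0.0, -0.8]
grip_width: 1.001
```

>>> arm_command(
  motion=[
    [1,0,0.05,0,0],
    [1,0,0.12,0,0],
    [1,0,0.2,0,0],
    [1,0,0.3,0,0],
    [1,0,0.4,0,0],
    [1,0,0.5,0,0],
    [1,0,0.6,0,0],
    [1,0,0.7,0,0],
    [1,0,0.78,0,0],
    [1,0,0.8,0,0],
  ],
)

```text
t: 19.4
ee_pos: [458.6, 136.1, 242.9]
ee_rot: [0.002, 1.0, -0.007, -0.001]
force: [0.4, 0.2, -0.1]
grip_width: 1.002
```

>>> arm_command(
  motion=[
    [1,0,0.08,0,0.01],
    [1,0,0.16,0,0.02],
    [1,0,0.24,0,0.03],
    [1,0,0.32,0,0.04],
    [1,0,0.4,0,0.05],
    [1,0,0.48,0,0.06],
    [1,0,0.56,0,0.07],
    [1,0,0.65,0,0.08],
    [1,0,0.74,0,0.09],
    [1,0,0.8,0,0.1],
  ],
)

```text
t: 20.23
ee_pos: [457.8, -22.3, 244.2]
ee_rot: [0.0, 0.948, -0.317, 0.0]
force: [1.1, -0.0, 0.2]
grip_width: 1.001
```

```bash
python3 - <<'E'
from h import *
goal([464,-176,200],-37)
im=env.capture("scene")[:,:,::-1]; cv2.imwrite("pics/s10.png",cv2.resize(im[100:300,130:470],None,fx=2.3,fy=2.3,interpolation=2))
E
```

```text
pos [457.8 -22.3 244.2] yaw -36.97 t 20.23 tilt [-2.e-04 -8.e-04 -1.e+00]
move [0.4867 0.595  0.2217] turn 0.0001
```

View pics/s10.png

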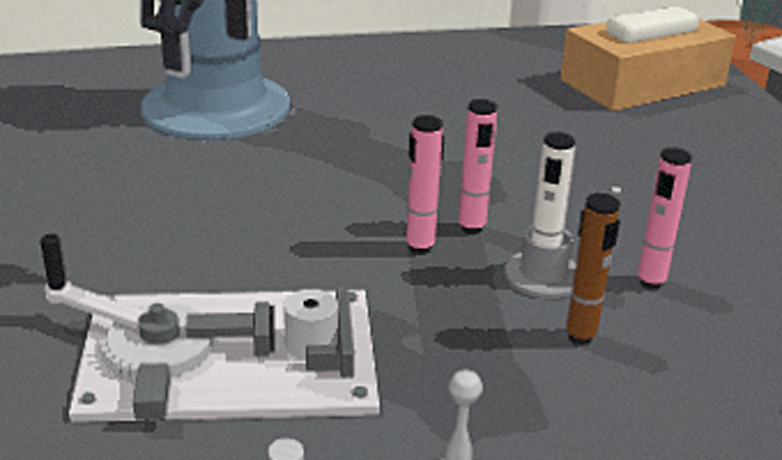

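Thermometer stands in its holder. Now over the handle, (0.487, 0.595, 0.1) to z ≈ 224.

>>> arm_command(
  motion=[
    [1,0.06,0.08,0.01,0],
    [1,0.12,0.16,0.02,0],
    [1,0.18,0.24,0.03,0],
    [1,0.25,0.32,0.04,0],
    [1,0.31,0.4,0.06,0],
    [1,0.38,0.48,0.08,0],
    [1,0.44,0.55,0.1,0],
    [1,0.487,0.595,0.1,0],
    [1,0.487,0.595,0.1,0],
    [1,0.487,0.595,0.1,0],
  ],
)

```text
t: 21.12
ee_pos: [465.7, -172.8, 224.4]
ee_rot: [-0.001, 0.95, -0.314, -0.0]
force: [0.3, -0.4, -1.0]
grip_width: 1.0
```

```bash
python3 - <<'E'
from h import *
env.capture("top"); s=env.state(); im=env.capture("wrist"); T=wristT(s); np.savez("w11.npz",im=im,T=T); cv2.imwrite("pics/w11.png",im[:,:,::-1])
print(s["qd"].round(3)); goal([464,-176,53],-37)
print(proj("wrist",[[464,-176,95],[532.5,-85.2,57]],T))
E
```

```text
[-0.013 -0.01  -0.019  0.007  0.001 -0.002  0.004]
pos [ 466.  -171.1  224.5] yaw -36.37 t 21.22 tilt [ 4.e-04  8.e-04 -1.e+00]
move [0.0068 0.0263 0.8577] turn 0.0018
[[282.68438346 201.96307586]
 [284.14710317  60.14159418]]
```

View pics/w11.png

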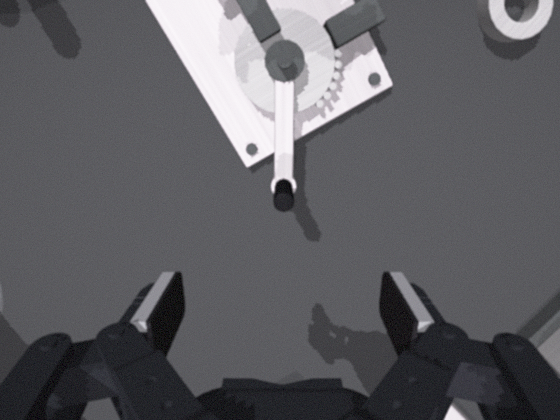

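```bash
python3 - <<'E'
from h import *
d=np.load("w11.npz"); T=d["T"]
cv2.imwrite("pics/w11c.png",cv2.resize(d["im"][20:230,200:380,::-1],None,fx=2.8,fy=2.8,interpolation=2))
E
```

```text
(no output)
```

View pics/w11c.png

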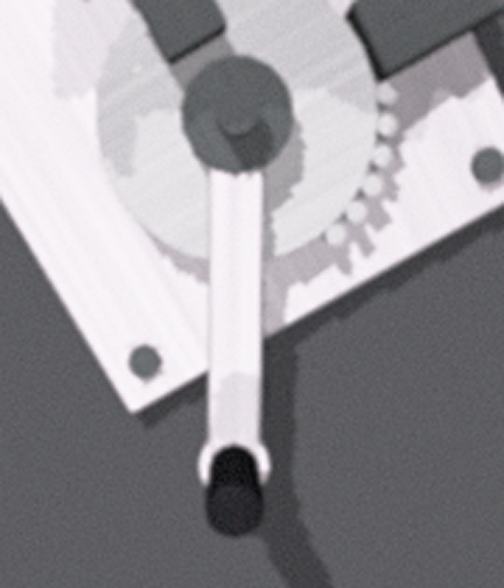

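```bash
python3 - <<'E'
from h import *
T=np.load("w11.npz")["T"]
a=atz("wrist",(283.6,201.1),95,T);b=atz("wrist",(285,62.1),57,T);c=atz("wrist",(200+234/2.8,20+463/2.8),41,T)
d=a-b;print(a,b,c,np.hypot(d[0],d[1]),np.degrees(np.arctan2(d[1],d[0])))
goal([a[0],a[1],53],-37)
E
```

```text
[ 465.05422907 -175.84760496   95.        ] [532.14813946 -86.89724497  57.        ] [ 465.01189787 -176.30300887   41.        ] 111.417051453081 -127.02669780163347
pos [ 466.  -171.1  224.5] yaw -36.37 t 21.22 tilt [ 4.e-04  8.e-04 -1.e+00]
move [0.0106 0.0225 0.8577] turn 0.0018
```

>>> arm_command(
  motion=[
    [1,0.01,0.022,0.08,0.002],
    [1,0.01,0.022,0.18,0.002],
    [1,0.01,0.022,0.28,0.002],
    [1,0.01,0.022,0.38,0.002],
    [1,0.01,0.022,0.48,0.002],
    [1,0.01,0.022,0.58,0.002],
    [1,0.01,0.022,0.68,0.002],
    [1,0.01,0.022,0.76,0.002],
    [1,0.01,0.022,0.82,0.002],
    [1,0.01,0.022,0.85,0.002],
  ],
)

```text
t: 22.05
ee_pos: [463.9, -175.7, 53.0]
ee_rot: [-0.0, 0.948, -0.318, -0.001]
force: [-0.2, 0.1, 1.2]
grip_width: 1.0
```

```bash
python3 - <<'E'
from h import *
env.capture("top");env.capture("top"); s=env.state(); im=env.capture("wrist"); T=wristT(s); cv2.imwrite("pics/w12.png",im[:,:,::-1])
print(s["force"],s["grip_width"]); goal([465,-176,53],-37)
print(proj("wrist",[[465,-176,95]],T))
E
```

```text
[-0.28363475 -0.88608674  0.34255754] 1.0035956706396345
pos [ 464.9 -176.8   54.5] yaw -37.13 t 22.2 tilt [ 3.e-04  3.e-04 -1.e+00]
move [-0.0022 -0.0034  0.0076] turn -0.0004
[[281.94818731 328.83117447]]
```

View pics/w12.png

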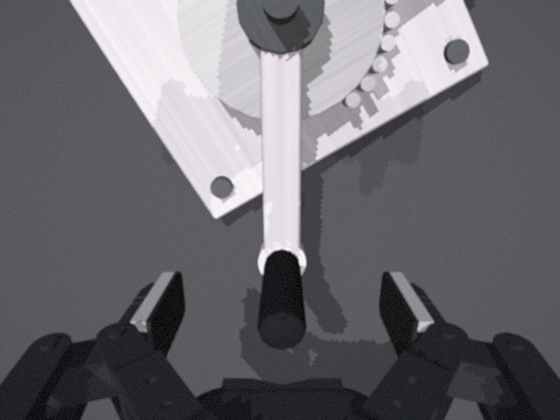

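>>> arm_command(
  motion=[
    [-1,0,0,0,0],
    [-1,0,0,0,0],
    [-1,0,0,0,0],
    [-1,0,0,0,0],
    [-1,0,0,0,0],
    [-1,0,0,0,0],
    [-1,0,0,0,0],
    [-1,0,0,0,0],
    [-1,0,0,0,0],
    [-1,0,0,0,0],
  ],
)

```text
t: 23.03
ee_pos: [463.9, -177.0, 54.7]
ee_rot: [0.0, 0.948, -0.319, -0.001]
force: [-2.6, 2.1, 5.3]
grip_width: 0.196
```

```bash
cat >> h.py <<'E'
C=np.array([534.2,-84.2])
def lev(c=C):
    s=env.state(); d=s["ee_pos"][:2]-c; a=np.degrees(np.arctan2(d[1],d[0]))
    t=np.array([-d[1],d[0]])/np.hypot(*d)
    print("r",np.hypot(*d).round(1),"joint",np.radians(a+127).round(3),"yaw",yaw(s).round(2),"pos",s["ee_pos"].round(1),"F tan",(s["force"][:2]@t).round(1),"rad",(s["force"][:2]@d/np.hypot(*d)).round(1),"Fz",s["force"][2].round(1),"g",s["grip_width"].round(3),"t",s["t"])
def arc(j0,j1,yaw0,n=10,r=115,c=C,ease=True):
    """rows from present pose p (joint j0, tool yaw yaw0) along arc to joint j1"""
    from math import radians
    s=env.state(); m=R(s["ee_rot"])
    P=lambda j: np.r_[r*np.cos(j-radians(127)),r*np.sin(j-radians(127)),0]
    for k in range(1,n+1):
        j=j0+(j1-j0)*k/n; d=m.T@(P(j)-P(j0))/200
        print([-1]+[round(float(x),3) for x in d[:2]]+[0,round(-(j-j0)/2/np.pi,4)])
E
python3 - <<'E'
from h import *
lev(); arc(0,0.3,0); 
E
```

```text
Traceback (most recent call last):
  File "h.py", line 32, in lev
    print("r",np.hypot(*d).round(1),"joint",np.radians(a+127).round(3),"yaw",yaw(s).round(2),"pos",s["ee_pos"].round(1),"F tan",(s["force"][:2]@t).round(1),"rad",(s["force"][:2]@d/np.hypot(*d)).round(1),"Fz",s["force"][2].round(1),"g",s["grip_width"].round(3),"t",s["t"])
                                                                                                                                                                                                                                           ^^^^^^^^^^^^^^^^^^^^^
AttributeError: 'float' object has no attribute 'round'
```

```bash
sed -i 's/s\["grip_width"\].round(3)/round(s["grip_width"],3)/' h.py
python3 - <<'E'
from h import *
lev(); arc(0,0.45,0); 
E
```

```text
r 116.5 joint -0.003 yaw -37.24 pos [ 463.9 -177.    54.7] F tan -3.4 rad -0.2 Fz 5.3 g 0.196 t 23.0333
[-1, 0.026, -0.001, 0, -0.0072]
[-1, 0.052, -0.003, 0, -0.0143]
[-1, 0.077, -0.006, 0, -0.0215]
[-1, 0.103, -0.01, 0, -0.0286]
[-1, 0.128, -0.015, 0, -0.0358]
[-1, 0.153, -0.021, 0, -0.043]
[-1, 0.178, -0.029, 0, -0.0501]
[-1, 0.202, -0.038, 0, -0.0573]
[-1, 0.226, -0.047, 0, -0.0645]
[-1, 0.25, -0.058, 0, -0.0716]
```

>>> arm_command(
  motion=[
    [-1,0.026,-0.001,0,-0.007],
    [-1,0.052,-0.003,0,-0.014],
    [-1,0.077,-0.006,0,-0.0215],
    [-1,0.103,-0.01,0,-0.0285],
    [-1,0.128,-0.015,0,-0.036],
    [-1,0.153,-0.021,0,-0.043],
    [-1,0.178,-0.029,0,-0.05],
    [-1,0.202,-0.038,0,-0.0575],
    [-1,0.226,-0.047,0,-0.0645],
    [-1,0.25,-0.058,0,-0.0715],
  ],
)

```text
t: 23.87
ee_pos: [510.8, -197.9, 54.7]
ee_rot: [-0.0, 0.995, -0.099, -0.001]
force: [-3.7, 2.1, 5.7]
grip_width: 0.195
```

```bash
python3 - <<'E'
from h import *
lev(); im=env.capture("wrist"); cv2.imwrite("pics/w13.png",im[:,:,::-1]); lev(); env.capture("top"); lev()
arc(0.45,0.85,0)
E
```

```text
r 116.1 joint 0.443 yaw -11.38 pos [ 510.8 -197.9   54.7] F tan -4.0 rad -1.3 Fz 5.7 g 0.195 t 23.8667
r 116.1 joint 0.45 yaw -11.27 pos [ 511.6 -198.    54.8] F tan -3.8 rad -0.5 Fz 6.3 g 0.194 t 23.9167
r 116.0 joint 0.445 yaw -11.47 pos [ 511.1 -197.9   54.7] F tan -3.4 rad -0.5 Fz 7.4 g 0.195 t 23.9667
[-1, 0.023, -0.001, 0, -0.0064]
[-1, 0.046, -0.002, 0, -0.0127]
[-1, 0.069, -0.004, 0, -0.0191]
[-1, 0.092, -0.008, 0, -0.0255]
[-1, 0.114, -0.012, 0, -0.0318]
[-1, 0.137, -0.017, 0, -0.0382]
[-1, 0.159, -0.023, 0, -0.0446]
[-1, 0.181, -0.03, 0, -0.0509]
[-1, 0.202, -0.038, 0, -0.0573]
[-1, 0.224, -0.046, 0, -0.0637]
```

View pics/w13.png

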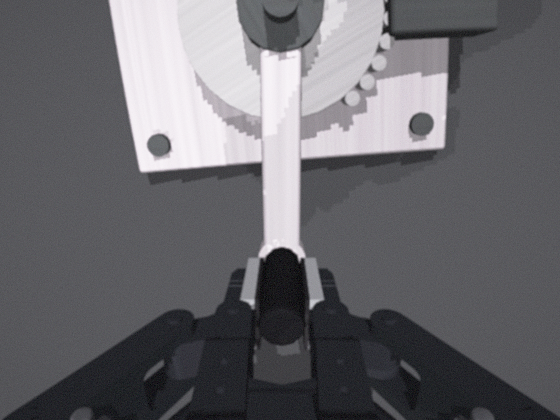

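>>> arm_command(
  motion=[
    [-1,0.023,-0.001,0,-0.0065],
    [-1,0.046,-0.002,0,-0.0125],
    [-1,0.069,-0.004,0,-0.019],
    [-1,0.092,-0.008,0,-0.0255],
    [-1,0.114,-0.012,0,-0.032],
    [-1,0.137,-0.017,0,-0.038],
    [-1,0.159,-0.023,0,-0.0445],
    [-1,0.181,-0.03,0,-0.051],
    [-1,0.202,-0.038,0,-0.0575],
    [-1,0.224,-0.046,0,-0.0635],
  ],
)

```text
t: 24.8
ee_pos: [556.3, -197.7, 54.7]
ee_rot: [-0.0, 0.995, 0.1, -0.001]
force: [-4.1, 1.8, 5.7]
grip_width: 0.187
```

```bash
python3 - <<'E'
from h import *
for i in range(3): lev(); env.capture("wrist")
arc(0.85,1.05,0)
E
```

```text
r 115.6 joint 0.838 yaw 11.42 pos [ 556.3 -197.7   54.7] F tan -3.7 rad -2.5 Fz 5.7 g 0.187 t 24.8
r 115.6 joint 0.845 yaw 11.55 pos [ 557.  -197.5   54.7] F tan -4.1 rad -1.2 Fz 5.8 g 0.194 t 24.85
r 115.6 joint 0.841 yaw 11.38 pos [ 556.6 -197.6   54.7] F tan -3.9 rad -2.0 Fz 7.2 g 0.192 t 24.9
[-1, 0.011, -0.0, 0, -0.0032]
[-1, 0.023, -0.001, 0, -0.0064]
[-1, 0.034, -0.001, 0, -0.0095]
[-1, 0.046, -0.002, 0, -0.0127]
[-1, 0.057, -0.003, 0, -0.0159]
[-1, 0.069, -0.005, 0, -0.0191]
[-1, 0.08, -0.006, 0, -0.0223]
[-1, 0.092, -0.008, 0, -0.0255]
[-1, 0.103, -0.01, 0, -0.0286]
[-1, 0.114, -0.012, 0, -0.0318]
```

>>> arm_command(
  motion=[
    [-1,0.011,0,0,-0.003],
    [-1,0.023,-0.001,0,-0.0065],
    [-1,0.034,-0.001,0,-0.0095],
    [-1,0.046,-0.002,0,-0.0125],
    [-1,0.057,-0.003,0,-0.016],
    [-1,0.069,-0.005,0,-0.019],
    [-1,0.08,-0.006,0,-0.0225],
    [-1,0.092,-0.008,0,-0.0255],
    [-1,0.103,-0.01,0,-0.0285],
    [-1,0.114,-0.012,0,-0.032],
  ],
)

```text
t: 25.78
ee_pos: [578.2, -190.9, 54.8]
ee_rot: [-0.0, 0.98, 0.198, -0.001]
force: [-3.9, 0.2, 5.9]
grip_width: 0.193
```

>>> arm_command(
  motion=[
    [-1,0,0,0,0],
    [-1,0,0,0,0],
    [-1,0,0,0,0],
    [-1,0,0,0,0],
    [-1,0,0,0,0],
    [-1,0,0,0,0],
    [-1,0,0,0,0],
    [-1,0,0,0,0],
    [-1,0,0,0,0],
    [-1,0,0,0,0],
  ],
)

```text
t: 26.62
ee_pos: [578.1, -190.9, 54.8]
ee_rot: [-0.001, 0.98, 0.198, -0.001]
force: [-3.3, 0.7, 5.0]
grip_width: 0.194
```

```bash
python3 - <<'E'
from h import *
for n in ("wrist","scene","top"):
    s=env.state(); lev(); im=env.capture(n); cv2.imwrite(f"pics/{n}14.png",im[:,:,::-1])
    if n=="wrist": np.savez("w14.npz",im=im,T=wristT(s))
E
```

```text
r 115.4 joint 1.036 yaw 22.81 pos [ 578.1 -190.9   54.8] F tan -2.8 rad -1.9 Fz 5.0 g 0.194 t 26.6167
r 115.4 joint 1.036 yaw 22.81 pos [ 578.1 -190.9   54.8] F tan -2.8 rad -2.3 Fz 5.2 g 0.193 t 26.6667
r 115.4 joint 1.036 yaw 22.81 pos [ 578.1 -190.9   54.8] F tan -1.3 rad -3.1 Fz 5.9 g 0.194 t 26.7167
```

View pics/wrist14.png

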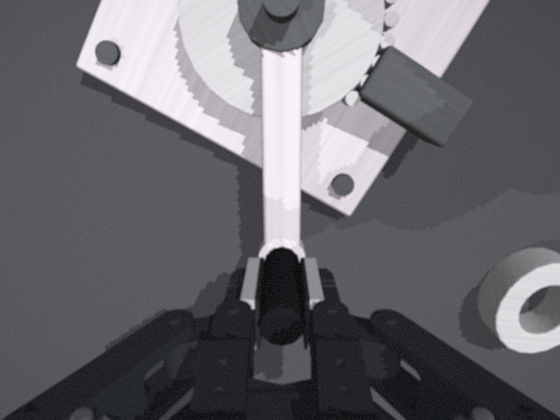

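View pics/scene14.png

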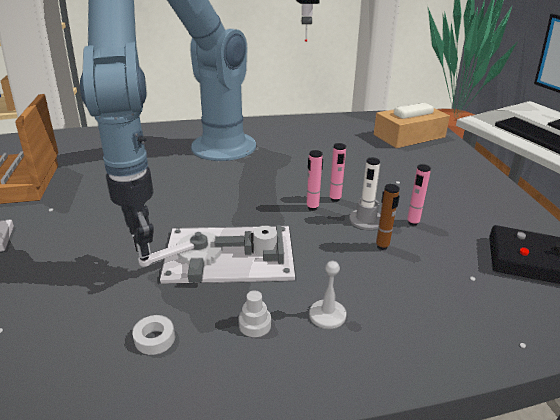

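View pics/top14.png

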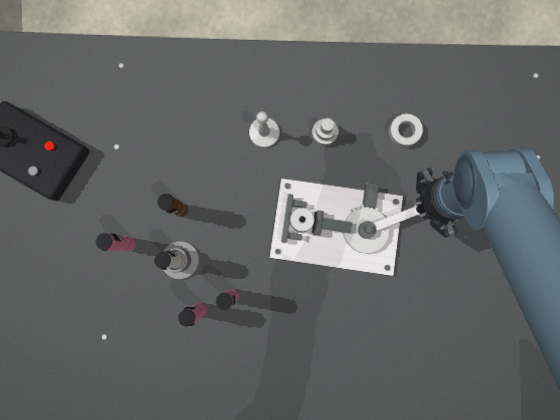

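```bash
python3 - <<'E'
from h import *
T=np.load("w14.npz")["T"]
e=atz("wrist",(350,215),12,T)-atz("wrist",(78,66),12,T); a=atz("wrist",(282,240),41,T)-atz("wrist",(282,60),41,T)
ae=np.degrees(np.arctan2(e[1],e[0])); aa=np.degrees(np.arctan2(a[1],a[0])); print(ae,aa,"joint est",np.radians(aa-ae+120))
s=env.state(); print(s["qd"].round(4))
env.close_job()
E
```

```text
-6.615057616615973 -67.13865619061595 joint est 1.038059032121551
[ 0.0001 -0.0002  0.0001  0.0011  0.0005  0.0006 -0.0017]
the job is handed in; nothing more can be done
```

The job is done and handed in at about 26.7 s of the 70 s allowed; it reported no verdict.

- **Thermometer:** I lifted the white thermometer out, held it upright about 8 cm over the part for about 2.5 s, and stood it back in its holder, released. While it was held, the wrist and scene pictures put the nose within about 5 mm of the part's middle. The last scene and top pictures show it upright in the holder.
- **Lever:** I gripped the black handle and turned it counter-clockwise to the notch after the fourth click, and it was still gripped there at hand-in. The TCP position, the tool's turn and the wrist picture put the lever at 1.036, 1.048 and 1.038 rad, inside 0.96 to 1.14. The arm was still, and the wrist sensor read about 1 to 3 N along the push. I did not measure the finger force itself.
- **Gauges:** The three loose gauges look unmoved in the last pictures.
- **Disagreement:** The cameras differed from each other by about 3 mm (top and wrist), and up to about 10 mm for the scene camera. I therefore positioned mainly by the wrist camera. No check failed.

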